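# Clamp a book in the repair jig

### The job

Without picking anything up, push the dark hardback book that lies on the plywood board flush against the board's metal fence, and then push the toggle clamp's lever over, past its dead point, until it snaps into lock and the rubber foot holds the book down. Never lift the book, and leave the other things on the table and board where they are.

Things in the scene. Friction and masses are not known exactly. Their poses are not given: they have to be found in the camera images.
- jig: fixed book-repair jig: plywood board 18 mm thick with a fence at its far edge and a steel toggle clamp on its right part. Origin on the table surface under the board, z up, x towards the fence (away from the robot), y to the left. The board reaches from x = -115 to 105 mm and y = -155 to 155 mm; the clamp works in the plane x = 30 mm
- fence (a point): middle of the fence's near face, at board level (jig x = 82.5, y = 40, z = 18 mm). The fence is a straight metal bar, 220 mm long along the jig's y, 22 mm high above the board, 17 mm thick
- book: small closed dark hardback lying flat on the board, loose, 105 mm along its x, 150 mm along its y, 24 mm thick, about 0.3 kg; origin at the centre of its underside. Its +x side (the spine) goes flush to the fence: its origin is then at x = 30 mm in the jig's frame. Its place along the fence is free; straight pushing towards the fence leaves it under the foot
- lever (a joint): lever angle (rad). 0 = open: upright, leaning 0.1 rad from vertical to the jig's -y side; grows as the lever is pushed over to -y and down. Starts at 0. A spring pushes it back to 0, with up to about 9 N at the grip half-way; dead point near 1.12, after which it snaps by itself to its stop at 1.42 = locked, nearly level. It drives the hold-down arm
- lever_grip (a point): point on the axis of the lever's black grip, 85 mm from the lever's pin. The grip is a round bar 18 mm thick, from 46 to 117 mm from the pin
- lever_pin (a point): centre of the pin the lever turns on (jig x = 30, y = -90, z = 50 mm); the pin runs along the jig's x. Steel side plates stand around it from y = -103 to -43 mm, 66 mm high above the table, 34 mm wide over both, on a foot plate 50 mm wide and 4 mm thick from y = -118 to -43 mm
- pad: the clamp's sprung black rubber foot, 24 mm across, 12 mm tall; origin at the centre of its underside. It hangs from the end of the hold-down arm, a 14 mm wide bar on a pin at jig y = -55, z = 60 mm. Open, the arm slants up to +y, 60 degrees above level, its end near y = 5, z = 150 mm; locked, it lies level, the foot at jig y = 30 mm pressing on the book with about 4 N
- glue_bottle: bystander, loose: small red glue bottle with a white cap, 28 mm across, 95 mm tall, standing on the jig's board near its near right corner; origin under its centre
- tape_roll: bystander, loose: roll of yellow tape lying flat, 96 mm across, 45 mm tall; origin under its centre
- paper_roll1: bystander, loose: tube of rolled paper standing upright, 24 mm across, 75 mm tall; origin under its centre
- paper_roll2: bystander, loose: tube of rolled paper standing upright, 26 mm across, 65 mm tall; origin under its centre
- mug: bystander, loose: white mug, 76 mm across, 90 mm tall, handle at its +y side; origin under its centre
- notebook: bystander, loose: closed black notebook lying flat, 100 x 160 x 14 mm; origin under its centre
- scissors: bystander, loose: scissors lying flat along their x axis, 170 mm long, 60 mm wide over the handles, 10 mm thick; origin near the pivot
Mind the look-alikes: they are no part of the job. There is more than one size of the book; the job needs the middle-sized.

How it is judged:
On the way, in this order (a step that is already met when the one before it is completed fails the run):
1. the book lies flush against the fence while the clamp is still open (x of book in the frame of jig above 0.026 m and angle between the x axis of book and the x axis of jig, either way round below 0.035 rad and value of joint lever below 0.6 rad), for 0.2 s.
2. the lever is snapped into lock and the foot presses on the book (value of joint lever above 1.33 rad and contact force between pad and book above 2 N), for 0.2 s.
At the end, for the whole second after the job is handed in: the book lies flat on the board, at rest, its centre within 4 mm of fully home against the fence and square to it within 2 degrees; the lever is locked (beyond 1.33 rad) and the foot presses on the book with more than 2 N (all of step 2 and x of book in the frame of jig above 0.026 m and angle between the x axis of book and the x axis of jig, either way round below 0.035 rad and linear speed of book below 0.02 m/s and height (world z) of book between 0.014 and 0.022 m); the robot touches nothing.
It fails at once if the book is lifted off the board or tipped (height (world z) of book above 0.03 m or angle between book's own z axis and vertical above 0.15 rad).
It fails at once if a bystander is moved by more than 25 mm (distance of any of glue_bottle, tape_roll, paper_roll1, paper_roll2, mug, notebook, scissors from where it was at the start of the episode above 0.025 m).
It also fails if it takes over 45 s, if anything falls off the work surface, if the arm or the gripper's body presses on something with over 40 N, if the wrist force passes 120 N, or if a joint passes its speed limit or range.

### The arm

A 7-joint arm with a two-finger parallel gripper is mounted at the origin on the work surface. World frame = base frame: x ahead of the robot, y to its left, z up, the work surface at z = 0. Lengths are in m, angles in rad, forces in N, time in s.
With the tool pointing down it reaches from about 0.4 to 0.85 m from the base axis. Payload 4.5 kg.
Tool frame: the origin (TCP) lies midway between the tips of the shut fingers; the grasp point (between the pads) lies 19 mm behind it; z points along the fingers, y is the direction in which the jaws open and shut (so a half turn about z gives the same grasp; the last joint's range is limited). The gripper opens to 88 mm and grips with 3 to 60 N. Pads are 18 mm wide; open, the fingers measure 123 mm over their backs; the gripper's body (75 mm by 187 mm) begins 45 mm behind the grasp point.
Start: joints at [1.236, 0.689, -0.195, 1.565, 0.157, 0.902, -0.215], TCP at [0.225, -0.583, 0.239] pointing down, gripper open.
Joint ranges: [-3.01, 3.01], [-0.46, 2.08], [-1.47, 1.51], [0.13, 2.56], [-1, 4.14], [0.04, 2.09], [-2.66, 2.66]. Speed limits (rad/s): [2.57, 2.57, 3.14, 3.14, 3.14, 3.14, 3.14].

### API

Orientations are given as a unit quaternion [x, y, z, w].
In Python, from plant import r gives the robot as it stands. The module is installed in compiled form; this text tells all that it offers.
- The arm moves only by the shell command python3 -m jog 'ROWS' [FORCE]. ROWS is JSON, a list of rows, each an object with "translation": the shift along the tool's x, y, z in units of 40 mm (1.0 is 40 mm), a list of three; "twist": the turn about the tool's z in units of 6 degrees (1.0 is 6 degrees); "claw": the opening in per cent of the stroke, from 0 (shut) to 100 (fully open). A call has 1 to 20 rows; each row shifts and turns the commanded pose from where the row before left it, along the tool's axes as they then stand; what a row does not reach is not made up. A row lasts 1/12 s, in which the tool goes at most 41.7 mm and 7.16 degrees, less where a joint would pass 70% of its speed; a pose out of reach is approached as far as the arm can. A call is refused whole if a number of a shift passes 1 or a number of a turn 1, either way. A call with a gripper value outside its range is refused whole. The fingers move at their own pace and stop on an object; FORCE is the grip in N (left out, the last holds). Time passes only in rows, so rows that do not move let the fingers close. It gives the time, the measured TCP pose, the force and the opening at its end, in the units of the state.
- r.get_state(): the state, without advancing time (a new reading comes with each control period).
- r.snapshot(name): name is "side" or "top" or "wrist"; returns a dict with "img" (400x640x3 uint8, red, green, blue), "fx", "fy", "cx", "cy" (pixels), "origin" and "rotation" of the camera in the world; the wrist camera has in their place "T_tool_cam" (4x4, takes a point from camera to tool coordinates, whose origin is the TCP and whose axes are the flange's). Camera axes: x right, y up, looking along -z (the intrinsics and any distortion apply to the point x, -y, -z); pixel columns grow to the right and rows downward; lengths in m; the calibration is good to about 2 mm. A picture is of the moment at which its call begins: read the wrist's pose just before it. There is no depth.
- r.finish_job(): hands the job in, once; it reports no verdict.
Trained networks look in the newest picture that a camera, given by its name, has taken for a name from the list of things; names that differ only in an ending like _2 or _b are one class to them, and where a whole thing is asked for, a point or a joint stands for the part that bears it (a point fixed in the world has none). Each returns a list of dicts, best first, with "confidence" (0 to 1); they miss things now and then, are a little off and sometimes report something else, mostly with a low value. They report only what shows in the picture. A call takes as long as a camera call. They do not tell look-alikes from the thing itself.
- r.spot_in(label, camera): "rect" ([left, top, right, bottom] in pixels, round what is visible of it).
- r.spot_point(label, camera): "location" ([row, column] in pixels: a listed point, or the origin of a listed thing).
The state is a dict: "clock": time; "q": joint angles; "qd": joint speeds; "joint_torque": joint torques, N m; "tool_pos": TCP position; "eef_rot": TCP orientation; "contact_force": force on the tool from outside, world axes, zero at the start; "moment": the same for the moment, N m; "opening": opening from 0.0 (shut) to 1.0 (fully open).
Only numpy, scipy, OpenCV 4.12 (cv2) and the standard library are available. Lean on these libraries where they do the work, as an engineer would, in place of code of your own. Each camera call takes 0.05 s, during which the arm holds its last target. There are 200 camera calls.

## Working session

There is one attempt and no reset: what is moved stays moved. The work goes in short steps, Python scripts to look and compute and a shell command to move; the robot and the scene stay as the last step left them, time stands still between calls to the robot, and variables do not carry over. Pictures are saved under pics/ and viewed, about 8 in all and at most 12, crops included, and the job is handed in when it is done.

```bash
mkdir -p pics; cat > h.py <<'E'
from plant import r
import numpy as np, cv2
from scipy.spatial.transform import Rotation as R
def ray(s,row,col):
    d=np.array([(col-s["cx"])/s["fx"],-(row-s["cy"])/s["fy"],-1.0])
    return np.array(s["origin"]),np.array(s["rotation"])@d
def at(s,row,col,z):
    o,d=ray(s,row,col); return o+d*(z-o[2])/d[2]
def proj(s,p):
    c=np.array(s["rotation"]).T@(np.array(p)-np.array(s["origin"]))
    return s["cy"]-s["fy"]*c[1]/-c[2], s["cx"]+s["fx"]*c[0]/-c[2]
def snap(c,f=None):
    s=r.snapshot(c)
    if f: cv2.imwrite(f"pics/{f}.png",s["img"][:,:,::-1])
    return s
E
python3 - <<'E'
from h import *
st=r.get_state();print(st["tool_pos"],st["eef_rot"],st["opening"],st["clock"])
Z=dict(fence=.018,book=.018,lever_grip=.135,lever_pin=.05,glue_bottle=0.018,tape_roll=0,paper_roll1=0,mug=0,notebook=0,scissors=0,jig=0)
for c in("top","side"):
    s=snap(c,c+"0");print(c,{k:np.round(v,3).tolist() for k,v in s.items() if k!="img"})
    for n,z in Z.items():
        for q in r.spot_point(n,c)[:3]:
            print(n,np.round(q["confidence"],2),np.round(q["location"]),np.round(at(s,*q["location"],z),3))
E
```

```text
[ 0.22504355 -0.58240403  0.237915  ] [ 9.83036136e-01  1.83409717e-01 -2.30162796e-04 -8.82410174e-04] 0.9964790667811679 0.0
top {'fx': 376.707, 'fy': 376.707, 'cx': 315.866, 'cy': 200.134, 'origin': [0.465, 0.065, 1.026], 'rotation': [-0.024, 0.038, 0.709, -0.703]}Traceback (most recent call last):
  File "<stdin>", line 8, in <module>
  File "h.py", line 8, in at
    o,d=ray(s,row,col); return o+d*(z-o[2])/d[2]
        ~~~^^^^^^^^^^^
  File "h.py", line 6, in ray
    return np.array(s["origin"]),np.array(s["rotation"])@d
                                 ~~~~~~~~~~~~~~~~~~~~~~~^~
ValueError: matmul: Input operand 1 has a mismatch in its core dimension 0, with gufunc signature (n?,k),(k,m?)->(n?,m?) (size 3 is different from 4)
```

View pics/top0.png

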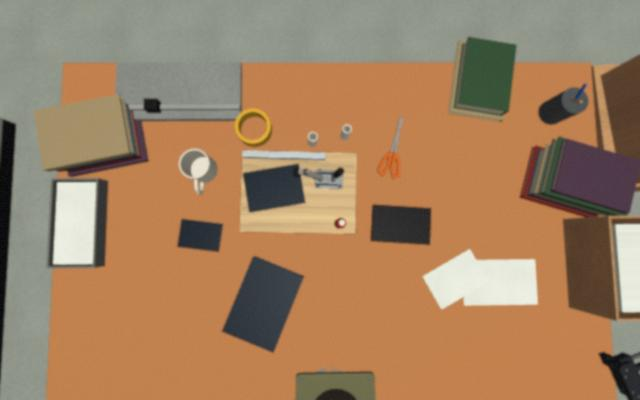

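The top view shows the jig at about row 193, col 298. The book on the board is at (188,273), slightly yawed. The clamp is at (177,325) and the glue bottle at (223,340). The camera rotation is a quaternion, so I'm fixing the helper.

```bash
sed -i 's/np.array(s\["rotation"\])/R.from_quat(s["rotation"]).as_matrix()/' h.py
python3 - <<'E'
from h import *
Z=dict(fence=.018,book=.018,lever_grip=.135,lever_pin=.05,glue_bottle=0.018,paper_roll1=0,mug=0,jig=0,pad=.15)
for c in("top","side"):
    s=snap(c,c+"0");print(c)
    if c=="side":print(s["origin"])
    for n,z in Z.items():
        for q in r.spot_point(n,c)[:3]:
            print(n,np.round(q["confidence"],2),np.round(q["location"]),np.round(at(s,*q["location"],z),3))
    if c=="top":
        cv2.imwrite("pics/crop.png",cv2.resize(s["img"][120:250,220:380,::-1],None,fx=5,fy=4.6,interpolation=cv2.INTER_CUBIC))
        for p in [(153,241),(153,356),(234,240),(234,356)]: print(p,at(s,*p,.018).round(3))
E
```

```text
top
fence 0.94 [160. 286.] [0.663 0.123 0.018]
book 0.93 [302. 263.] [0.287 0.184 0.018]
book 0.68 [233. 200.] [0.468 0.353 0.018]
book 0.62 [185. 272.] [0.595 0.161 0.018]
lever_grip 0.6 [169. 339.] [ 0.619 -0.009  0.135]
lever_pin 0.73 [177. 331.] [0.612 0.004 0.05 ]
lever_pin 0.24 [138. 307.] [0.715 0.068 0.05 ]
glue_bottle 0.65 [225. 336.] [ 0.486 -0.008  0.018]
paper_roll1 0.7 [137. 342.] [ 0.732 -0.031  0.   ]
paper_roll1 0.69 [141. 312.] [0.721 0.052 0.   ]
mug 0.88 [171. 202.] [0.639 0.355 0.   ]
mug 0.47 [190. 297.] [0.583 0.096 0.   ]
jig 0.58 [190. 298.] [0.585 0.091 0.   ]
pad 0.68 [131. 256.] [0.707 0.186 0.15 ]
pad 0.53 [170. 294.] [0.614 0.097 0.15 ]
pad 0.47 [138. 344.] [ 0.689 -0.021  0.15 ]
(153, 241) [0.683 0.246 0.018]
(153, 356) [ 0.682 -0.066  0.018]
(234, 240) [0.465 0.247 0.018]
(234, 356) [ 0.462 -0.062  0.018]
side
[0.4885071  0.71691825 0.63176407]
fence 0.58 [252. 249.] [0.67  0.126 0.018]
book 0.66 [361. 352.] [0.463 0.365 0.018]
book 0.61 [266. 285.] [0.591 0.163 0.018]
book 0.55 [280. 440.] [0.291 0.195 0.018]
lever_grip 0.58 [232. 234.] [0.671 0.189 0.135]
lever_grip 0.52 [170. 278.] [ 0.615 -0.003  0.135]
lever_grip 0.43 [177. 260.] [0.65  0.021 0.135]
lever_pin 0.92 [202. 281.] [ 0.614 -0.001  0.05 ]
glue_bottle 0.74 [209. 334.] [ 0.495 -0.015  0.018]
paper_roll1 0.76 [208. 234.] [ 0.737 -0.039  0.   ]
paper_roll1 0.73 [233. 232.] [0.724 0.049 0.   ]
mug 0.92 [358. 244.] [0.643 0.351 0.   ]
pad 0.57 [204. 276.] [0.603 0.129 0.15 ]
```

View pics/side0.png

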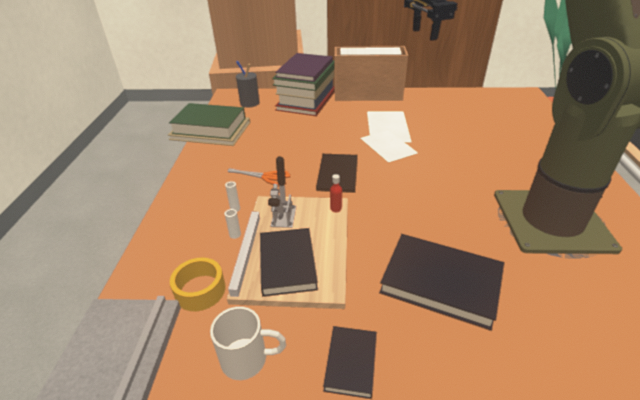

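View pics/crop.png

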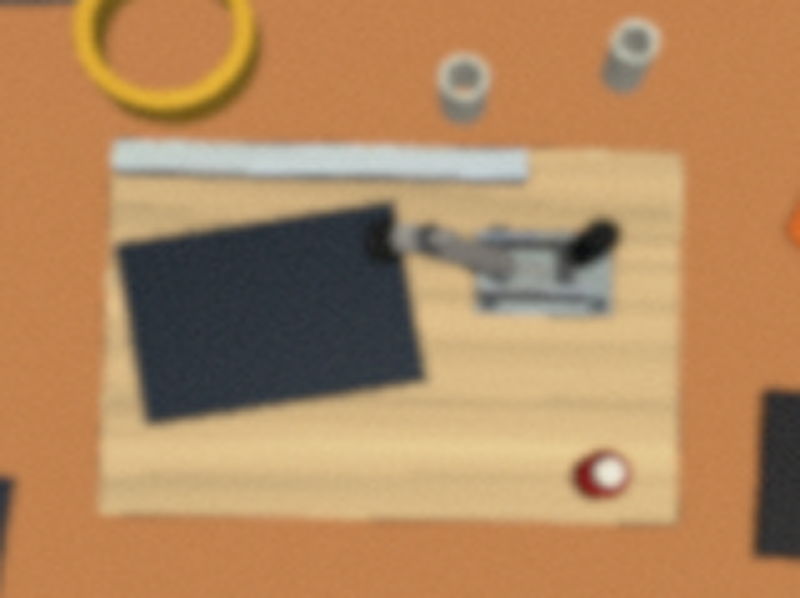

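The side view confirms that the clamp is open, with its lever upright at about (170,281), and that the book is on the board next to the fence. The crop gives usable corners for the fence, board and book, so I'll fit the jig and book poses from them.

```bash
python3 - <<'E'
from h import *
s=snap("top")
P=lambda u,v,z: at(s,120+v/4.6-.5,220+u/5-.5,z)[:2]
f=[P(112,140,.04),P(527,150,.04),P(114,172,.04),P(526,183,.04)]
b=[P(112,140,.018),P(683,152,.018),P(677,522,.018),P(100,513,.018)]
k=[P(118,246,.042),P(390,203,.042),P(425,380,.042),P(148,422,.042)]
yaw=lambda a,c: np.degrees(np.arctan2(-(a-c)[0],(a-c)[1]))
print("fence",np.round(f,4),yaw(f[0],f[1]),yaw(f[2],f[3]))
print("board",np.round(b,4),yaw(b[0],b[1]),yaw(b[3],b[2]))
print("book",np.round(k,4),np.mean(k,0),yaw(k[0],k[1]),yaw(k[3],k[2]), np.linalg.norm(k[0]-k[1]),np.linalg.norm(k[0]-k[3]))
E
```

```text
fence [[0.6869 0.2395]
 [0.68   0.0195]
 [0.6682 0.2383]
 [0.6607 0.0202]] -1.8075679047509705 -1.9911411131896255
board [[ 0.6919  0.2434]
 [ 0.6832 -0.0665]
 [ 0.465  -0.0592]
 [ 0.473   0.248 ]] -1.6121835123414152 -1.4948115567340303
book [[0.6249 0.2355]
 [0.649  0.0924]
 [0.5468 0.0746]
 [0.524  0.2192]] [0.58616277 0.15543695] 9.55900996810735 8.95873558420538 0.14512710614168395 0.10223270090333256
```

Jig origin is about (0.583, 0.0915) with yaw about -1.7°, and the spotted pin and fence agree within a few mm. The book is at jig (1, 64) mm, turned about +11° relative to the jig. Next: align the tool and move behind the book.

```bash
python3 -m jog '[{"translation":[0,0,0],"twist":1,"claw":100},{"translation":[0,0,0],"twist":1,"claw":100},{"translation":[0,0,0],"twist":1,"claw":100},{"translation":[0,0,0],"twist":0.8,"claw":100},{"translation":[0.9,0,0],"twist":0,"claw":100},{"translation":[0.9,0,0],"twist":0,"claw":100},{"translation":[0.9,0,0],"twist":0,"claw":100},{"translation":[0.9,0,0],"twist":0,"claw":100},{"translation":[0.9,0,0],"twist":0,"claw":100},{"translation":[0.9,0,0],"twist":0,"claw":100},{"translation":[0,-0.8,0],"twist":0,"claw":100},{"translation":[0,-0.8,0],"twist":0,"claw":100},{"translation":[0,-0.8,0],"twist":0,"claw":100},{"translation":[0,-0.8,0],"twist":0,"claw":100},{"translation":[0,-0.8,0],"twist":0,"claw":100},{"translation":[0,-0.8,0],"twist":0,"claw":100},{"translation":[0,-0.8,0],"twist":0,"claw":100},{"translation":[0,-0.8,0],"twist":0,"claw":100},{"translation":[0,-0.8,0],"twist":0,"claw":100},{"translation":[0,-0.8,0],"twist":0,"claw":100}]'
cat > where.py <<'E'
from h import *
import sys
st=r.get_state();p=np.array(st["tool_pos"]);M=R.from_quat(st["eef_rot"]).as_matrix()
print("p",p.round(4),"yaw",np.degrees(np.arctan2(M[1,0],M[0,0])).round(2),"down",M[:,2].round(3),"q",np.round(st["q"],2),"f",np.round(st["contact_force"],1),"t",st["clock"])
a=np.radians(-1.7);J=np.array([[np.cos(a),-np.sin(a)],[np.sin(a),np.cos(a)]])
print("jig",((p[:2]-[.583,.0915])@J*1000).round(1))
if len(sys.argv)>1:
    t=np.array([float(v) for v in sys.argv[1:4]]); w=np.append(J@t[:2]/1000+[.583,.0915],t[2]/1000)
    print("units to target",(M.T@(w-p)/.04).round(2))
E
python3 where.py -105 62 240
```

```text
clock: 2.82
tool_pos: [0.4505, -0.2679, 0.2389]
eef_rot: [1.0, -0.015, 0.0, 0.0]
contact_force: [1.0, 0.7, 0.2]
opening: 1.001
p [ 0.4505 -0.2679  0.2389] yaw -1.67 down [ 0.001 -0.    -1.   ] q [ 0.47  0.55 -0.04  1.87  0.03  0.71 -1.18] f [1.  0.7 0.2] t 2.8167
jig [-121.7 -363.2]
units to target [  0.42 -10.63  -0.03]
```

```bash
python3 -m jog '[{"translation":[0.04,-0.9,0],"twist":0,"claw":100},{"translation":[0.04,-0.9,0],"twist":0,"claw":100},{"translation":[0.04,-0.9,0],"twist":0,"claw":100},{"translation":[0.04,-0.9,0],"twist":0,"claw":100},{"translation":[0.04,-0.9,0],"twist":0,"claw":100},{"translation":[0.04,-0.9,0],"twist":0,"claw":100},{"translation":[0.04,-0.9,0],"twist":0,"claw":100},{"translation":[0.04,-0.9,0],"twist":0,"claw":100},{"translation":[0.04,-0.9,0],"twist":0,"claw":100},{"translation":[0.04,-0.9,0],"twist":0,"claw":100},{"translation":[0.02,-0.9,0],"twist":0,"claw":100},{"translation":[0,-0.7,0],"twist":0,"claw":100},{"translation":[0,0,0.9],"twist":0,"claw":100},{"translation":[0,0,0.9],"twist":0,"claw":100},{"translation":[0,0,0.9],"twist":0,"claw":100},{"translation":[0,0,0],"twist":0,"claw":100}]' >/dev/null; python3 where.py -105 62 30
python3 - <<'E'
from h import *
s=snap("top")
cv2.imwrite("pics/crop2.png",cv2.resize(s["img"][120:270,220:380,::-1],None,fx=4,fy=4,interpolation=cv2.INTER_CUBIC))
E
```

```text
p [0.4759 0.1532 0.1255] yaw -1.6 down [-0.01  -0.004 -1.   ] q [-0.41  0.72  0.01  2.04 -0.02  0.4  -1.98] f [-1.2 -0.5  0.3] t 4.15
jig [-108.8   58.5]
units to target [ 0.12 -0.1   2.39]
```

View pics/crop2.png

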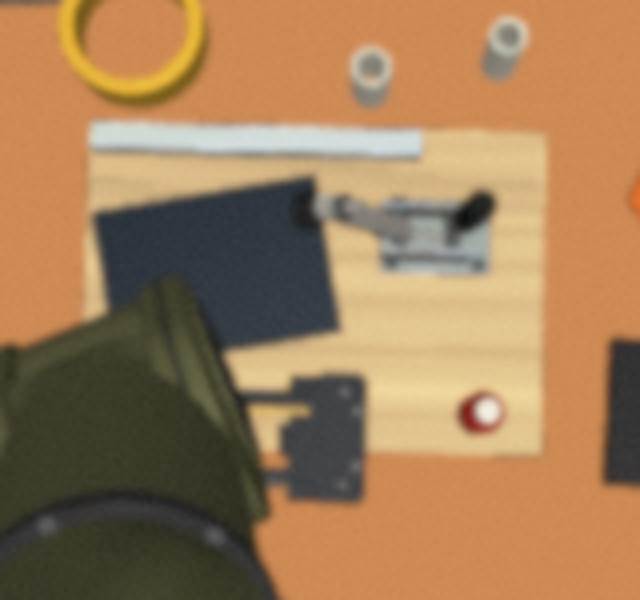

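The gripper is behind the book, with its dark body end at about crop (325,440). It stays well clear of the glue bottle at (485,410) and the clamp. Descending.

```bash
python3 -m jog '[{"translation":[0.1,-0.1,0.6],"twist":0,"claw":100},{"translation":[0,0,0.6],"twist":0,"claw":100},{"translation":[0,0,0.6],"twist":0,"claw":100},{"translation":[0,0,0.5],"twist":0,"claw":100},{"translation":[0,0,0],"twist":0,"claw":100},{"translation":[0,0,0],"twist":0,"claw":100}]' >/dev/null; python3 where.py -32 62 30
```

```text
p [0.4848 0.158  0.0402] yaw -1.69 down [ 0.001  0.    -1.   ] q [-0.41  0.89  0.    2.05 -0.02  0.21 -1.99] f [ 0.3 -0.2 -0.1] t 4.7
jig [-100.1   63.5]
units to target [1.7  0.04 0.26]
```

```bash
python3 -m jog '[{"translation":[0,0,0.25],"twist":0,"claw":100},{"translation":[0,0,0],"twist":0,"claw":100},{"translation":[0.1,0,0],"twist":0,"claw":100},{"translation":[0.1,0,0],"twist":0,"claw":100},{"translation":[0.1,0,0],"twist":0,"claw":100},{"translation":[0.1,0,0],"twist":0,"claw":100},{"translation":[0.1,0,0],"twist":0,"claw":100},{"translation":[0.1,0,0],"twist":0,"claw":100},{"translation":[0.1,0,0],"twist":0,"claw":100},{"translation":[0.1,0,0],"twist":0,"claw":100},{"translation":[0.1,0,0],"twist":0,"claw":100},{"translation":[0.1,0,0],"twist":0,"claw":100},{"translation":[0.1,0,0],"twist":0,"claw":100},{"translation":[0.1,0,0],"twist":0,"claw":100},{"translation":[0.1,0,0],"twist":0,"claw":100},{"translation":[0,0,0],"twist":0,"claw":100}]' >/dev/null; python3 where.py -32 62 30
python3 - <<'E'
from h import *
s=snap("top")
cv2.imwrite("pics/crop3.png",cv2.resize(s["img"][120:250,220:380,::-1],None,fx=5,fy=4.6,interpolation=cv2.INTER_CUBIC))
E
```

```text
p [0.5374 0.1559 0.0287] yaw -1.73 down [ 0.002 -0.    -1.   ] q [-0.37  0.93  0.    1.9  -0.    0.31 -1.96] f [0.5 0.2 0.2] t 6.0333
jig [-47.5  63.1]
units to target [ 0.39  0.03 -0.03]
```

View pics/crop3.png

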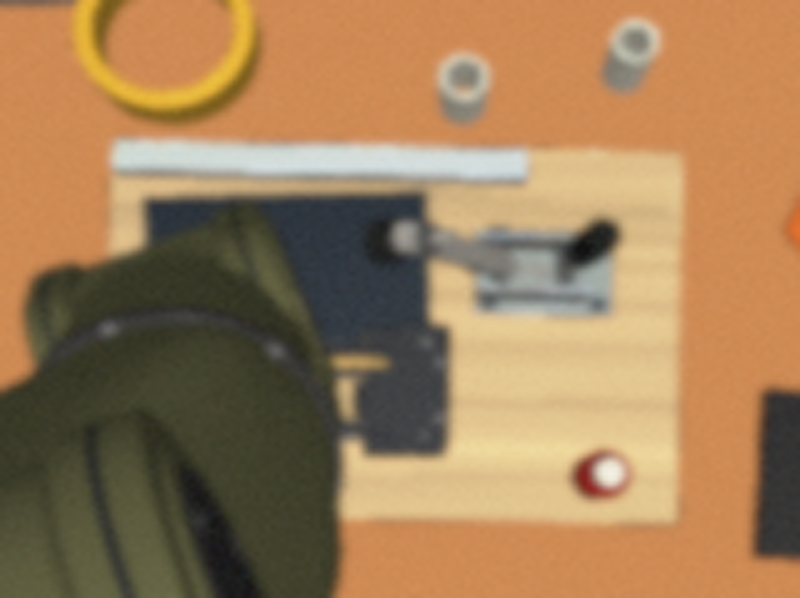

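The book has moved and mostly squared up. Its far edge runs from (145,203) to (425,195), with about 18 mm of gap on the left and 7 mm on the right. I'll push on gently and watch the force.

```bash
python3 -m jog '[{"translation":[0.06,0,0],"twist":0,"claw":100},{"translation":[0.06,0,0],"twist":0,"claw":100},{"translation":[0.06,0,0],"twist":0,"claw":100},{"translation":[0.06,0,0],"twist":0,"claw":100},{"translation":[0.06,0,0],"twist":0,"claw":100},{"translation":[0,0,0],"twist":0,"claw":100},{"translation":[0,0,0],"twist":0,"claw":100}]' >/dev/null; python3 where.py -32 62 30
```

```text
p [0.5482 0.1556 0.0287] yaw -1.7 down [ 0.001 -0.    -1.   ] q [-0.36  0.94  0.    1.87 -0.    0.34 -1.96] f [-2.1 -0.   0.9] t 6.6667
jig [-36.7  63.1]
units to target [ 0.12  0.03 -0.03]
```

```bash
python3 -m jog '[{"translation":[0.04,0,0],"twist":0,"claw":100},{"translation":[0.04,0,0],"twist":0,"claw":100},{"translation":[0,0,0],"twist":0,"claw":100},{"translation":[0,0,0],"twist":0,"claw":100}]' >/dev/null; python3 where.py -32 62 30
```

```text
p [0.5517 0.1555 0.0287] yaw -1.7 down [ 0.001 -0.    -1.   ] q [-0.36  0.94  0.    1.86  0.    0.34 -1.96] f [-1.3 -0.3 -0.5] t 7.0
jig [-33.2  63.1]
units to target [ 0.03  0.03 -0.03]
```

```bash
for i in 1; do python3 -m jog '[{"translation":[0.04,0,0],"twist":0,"claw":100},{"translation":[0.04,0,0],"twist":0,"claw":100},{"translation":[0,0,0],"twist":0,"claw":100},{"translation":[0,0,0],"twist":0,"claw":100}]' >/dev/null; python3 where.py -32 62 30;done
```

```text
p [0.5527 0.1555 0.0286] yaw -1.68 down [-0.003 -0.001 -1.   ] q [-0.35  0.94 -0.    1.85  0.    0.35 -1.95] f [-5.7  0.6  4.2] t 7.3333
jig [-32.2  63.1]
units to target [ 0.01  0.03 -0.03]
```

```bash
python3 -m jog '[{"translation":[0.04,0,0],"twist":0,"claw":100},{"translation":[0.03,0,0],"twist":0,"claw":100},{"translation":[0,0,0],"twist":0,"claw":100},{"translation":[0,0,0],"twist":0,"claw":100}]' >/dev/null; python3 where.py -32 62 30
```

```text
p [0.5527 0.1555 0.0286] yaw -1.66 down [-0.008 -0.001 -1.   ] q [-0.35  0.94 -0.    1.85 -0.    0.36 -1.95] f [-11.2   0.6   9.3] t 7.6667
jig [-32.2  63.1]
units to target [ 0.01  0.03 -0.04]
```

The force rose to 11 N with no further motion, at the predicted -32 mm, so the book is home. I'll back off, rise, shut the gripper and turn it by -90°.

```bash
python3 -m jog '[{"translation":[-0.3,0,0],"twist":0,"claw":100},{"translation":[-0.4,0,0],"twist":0,"claw":100},{"translation":[-0.5,0,0],"twist":0,"claw":100},{"translation":[-0.2,0,-0.8],"twist":0,"claw":100},{"translation":[0,0,-0.9],"twist":0,"claw":100},{"translation":[0,0,-0.9],"twist":0,"claw":100},{"translation":[0,0,-0.9],"twist":0,"claw":100},{"translation":[0,0,-0.9],"twist":0,"claw":100},{"translation":[0,0,-0.8],"twist":0,"claw":100},{"translation":[0,0,0],"twist":-1,"claw":0},{"translation":[0,0,0],"twist":-1,"claw":0},{"translation":[0,0,0],"twist":-1,"claw":0},{"translation":[0,0,0],"twist":-1,"claw":0},{"translation":[0,0,0],"twist":-1,"claw":0},{"translation":[0,0,0],"twist":-1,"claw":0},{"translation":[0,0,0],"twist":-1,"claw":0},{"translation":[0,0,0],"twist":-1,"claw":0},{"translation":[0,0,0],"twist":-1,"claw":0},{"translation":[0,0,0],"twist":-1,"claw":0}]' 20 >/dev/null; python3 -m jog '[{"translation":[0,0,0],"twist":-1,"claw":0},{"translation":[0,0,0],"twist":-1,"claw":0},{"translation":[0,0,0],"twist":-1,"claw":0},{"translation":[0,0,0],"twist":-1,"claw":0},{"translation":[0,0,0],"twist":-1,"claw":0},{"translation":[0,0,0],"twist":0,"claw":0}]' >/dev/null;  python3 where.py 30 -70 240
python3 - <<'E'
from h import *
s=snap("top")
cv2.imwrite("pics/crop4.png",cv2.resize(s["img"][120:250,220:380,::-1],None,fx=5,fy=4.6,interpolation=cv2.INTER_CUBIC))
s=snap("side")
for n,z in(("lever_grip",.135),("lever_pin",.05)):
  for q in r.spot_point(n,"side")[:2]: print(n,q["confidence"],q["location"],at(s,*q["location"],z).round(4))
E
```

```text
p [0.5025 0.1573 0.237 ] yaw 88.41 down [ 0.003  0.001 -1.   ] q [-0.11  0.59 -0.45  1.86  0.35  0.77 -0.78] f [ 0.3  0.2 -0.5] t 9.75
jig [-82.4  63.3]
units to target [-3.34  2.8  -0.07]
lever_grip 0.74 [171.1, 277.9] [ 6.146e-01 -4.000e-04  1.350e-01]
lever_pin 0.67 [202.5, 285.1] [0.6055 0.0012 0.05  ]
```

View pics/crop4.png

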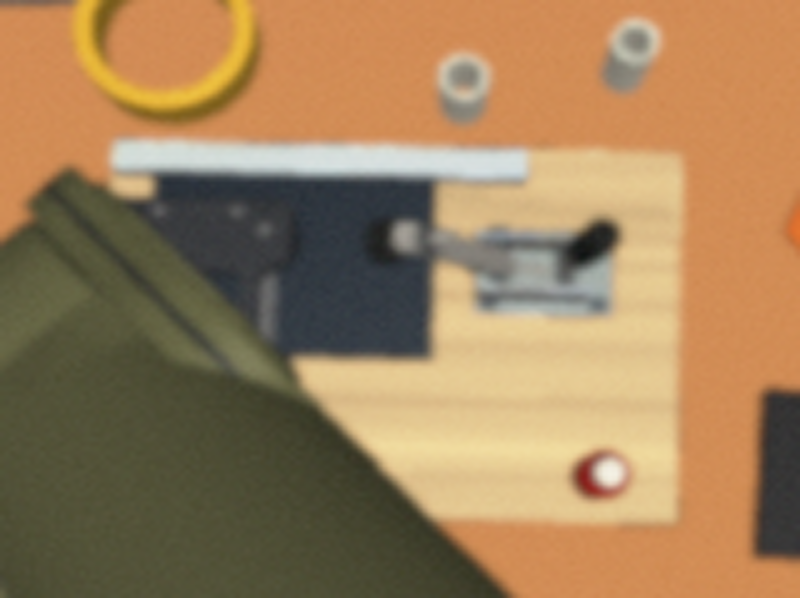

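The book lies flush and parallel to the fence, with its far edge at row ~178. The lever is upright, the foot at (385,240) is above the book, and the bystanders are unmoved. Now over to the left of the lever and down.

```bash
python3 -m jog '[{"translation":[-0.65,0.55,0],"twist":0,"claw":0},{"translation":[-0.65,0.55,0],"twist":0,"claw":0},{"translation":[-0.65,0.55,0],"twist":0,"claw":0},{"translation":[-0.65,0.55,0],"twist":0,"claw":0},{"translation":[-0.65,0.6,0],"twist":0,"claw":0},{"translation":[0,0,0],"twist":0,"claw":0},{"translation":[0,0,0],"twist":0,"claw":0}]' >/dev/null;  python3 where.py 30 -70 130
```

```text
p [0.6102 0.0216 0.2362] yaw 87.98 down [ 0.001 -0.001 -1.   ] q [ 0.14  0.7  -0.46  1.61  0.37  0.92 -0.48] f [-0.2 -0.1 -0.9] t 10.5333
jig [ 29.3 -69.1]
units to target [-0.02  0.02  2.66]
```

```bash
python3 -m jog '[{"translation":[0,0,0.6],"twist":0,"claw":0},{"translation":[0,0,0.7],"twist":0,"claw":0},{"translation":[0,0,0.7],"twist":0,"claw":0},{"translation":[0,0,0.6],"twist":0,"claw":0},{"translation":[0,0,0],"twist":0,"claw":0},{"translation":[0,0,0],"twist":0,"claw":0}]' >/dev/null;  python3 where.py 30 -70 130
python3 - <<'E'
from h import *
s=snap("side")
cv2.imwrite("pics/side5.png",cv2.resize(s["img"][100:320,180:400,::-1],None,fx=2.7,fy=2.7,interpolation=cv2.INTER_CUBIC))
E
```

```text
p [0.608  0.0256 0.1323] yaw 88.43 down [-0.002  0.    -1.   ] q [ 0.1   0.83 -0.4   1.7   0.45  0.71 -0.55] f [-0.4  0.1  0.4] t 11.0333
jig [ 26.9 -65.1]
units to target [-0.12  0.08  0.06]
```

View pics/side5.png

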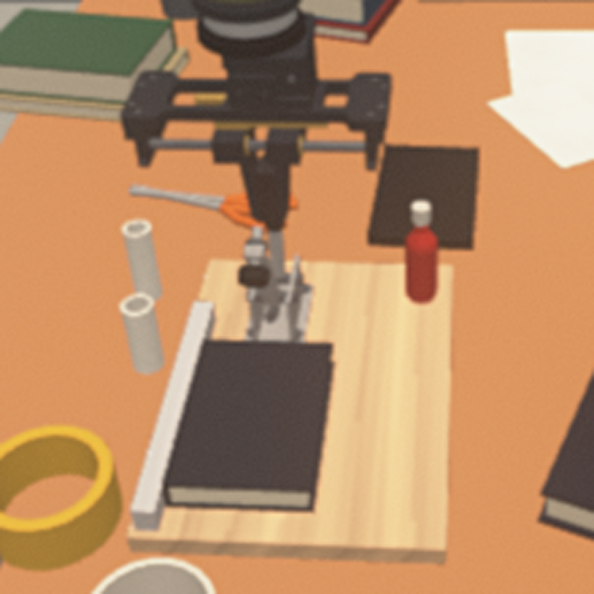

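The shut fingers are directly in front of the lever at crop (265,200). The foot and arm are still up at (255,275), and the book is flush. Now I push along the grip's arc.

```bash
python3 -m jog '[{"translation":[-0.17,0.01,0],"twist":0,"claw":0},{"translation":[-0.17,0.01,0],"twist":0,"claw":0},{"translation":[-0.17,0.01,0],"twist":0,"claw":0},{"translation":[-0.17,0.01,0],"twist":0,"claw":0},{"translation":[-0.17,0.01,0],"twist":0,"claw":0},{"translation":[-0.17,0.01,0.01],"twist":0,"claw":0},{"translation":[-0.115,0,0.055],"twist":0,"claw":0},{"translation":[-0.115,0,0.055],"twist":0,"claw":0},{"translation":[-0.115,0,0.055],"twist":0,"claw":0},{"translation":[-0.115,0,0.055],"twist":0,"claw":0},{"translation":[-0.115,0,0.055],"twist":0,"claw":0},{"translation":[0,0,0],"twist":0,"claw":0}]' >/dev/null;  python3 where.py 30 -147.6 103.5
```

```text
p [ 0.6098 -0.0384  0.1216] yaw 88.34 down [ 0.001  0.003 -1.   ] q [ 0.21  0.85 -0.4   1.7   0.47  0.69 -0.46] f [-0.9  6.1  2.7] t 12.0833
jig [  30.6 -129.1]
units to target [-0.46 -0.02  0.45]
```

```bash
python3 -m jog '[{"translation":[-0.094,0,0.086],"twist":0,"claw":0},{"translation":[-0.094,0,0.086],"twist":0,"claw":0},{"translation":[-0.094,0,0.086],"twist":0,"claw":0},{"translation":[-0.094,0,0.09],"twist":0,"claw":0},{"translation":[-0.09,0,0.09],"twist":0,"claw":0},{"translation":[-0.06,0,0.09],"twist":0,"claw":0},{"translation":[-0.06,0,0.09],"twist":0,"claw":0},{"translation":[-0.06,0,0.09],"twist":0,"claw":0},{"translation":[-0.06,0,0.09],"twist":0,"claw":0},{"translation":[0,0,0],"twist":0,"claw":0}]' >/dev/null;  python3 where.py 30 -163 73
```

```text
p [ 0.608  -0.0708  0.0882] yaw 88.21 down [-0.002 -0.003 -1.   ] q [ 0.25  0.89 -0.37  1.71  0.5   0.64 -0.44] f [-0.8 -0.1 -0.3] t 12.9167
jig [  29.9 -161.5]
units to target [-0.04  0.    0.38]
```

```bash
python3 -m jog '[{"translation":[-0.01,0,0.12],"twist":0,"claw":0},{"translation":[-0.01,0,0.12],"twist":0,"claw":0},{"translation":[-0.01,0,0.12],"twist":0,"claw":0},{"translation":[0,0,0],"twist":0,"claw":0}]' >/dev/null;  python3 where.py
python3 -m jog '[{"translation":[0,0,-0.5],"twist":0,"claw":0},{"translation":[0,0,-0.9],"twist":0,"claw":0},{"translation":[0,0,-0.9],"twist":0,"claw":0},{"translation":[0,0,-0.9],"twist":0,"claw":0},{"translation":[0,0,-0.9],"twist":0,"claw":0},{"translation":[-0.9,0,0],"twist":0,"claw":0},{"translation":[-0.9,0,0],"twist":0,"claw":0},{"translation":[-0.9,0,0],"twist":0,"claw":0},{"translation":[-0.9,0,0],"twist":0,"claw":0},{"translation":[0,0,0],"twist":0,"claw":0},{"translation":[0,0,0],"twist":0,"claw":0}]'
python3 - <<'E'
from h import *
s=snap("side");a=cv2.resize(s["img"][130:320,190:390,::-1],(400,380),interpolation=cv2.INTER_CUBIC)
s=snap("top");b=cv2.resize(s["img"][125:245,225:365,::-1],(400,380),interpolation=cv2.INTER_CUBIC)
cv2.imwrite("pics/end.png",np.hstack([a,b]))
E
```

```text
p [ 0.608  -0.0694  0.0738] yaw 88.33 down [-0.002 -0.    -1.   ] q [ 0.24  0.92 -0.36  1.72  0.52  0.61 -0.45] f [-1.2 -0.1  0.1] t 13.25
jig [  29.8 -160.1]
clock: 14.17
tool_pos: [0.6037, -0.2166, 0.2385]
eef_rot: [0.719, 0.695, -0.001, 0.0]
contact_force: [0.6, 1.1, -0.1]
opening: 0.005
```

View pics/end.png

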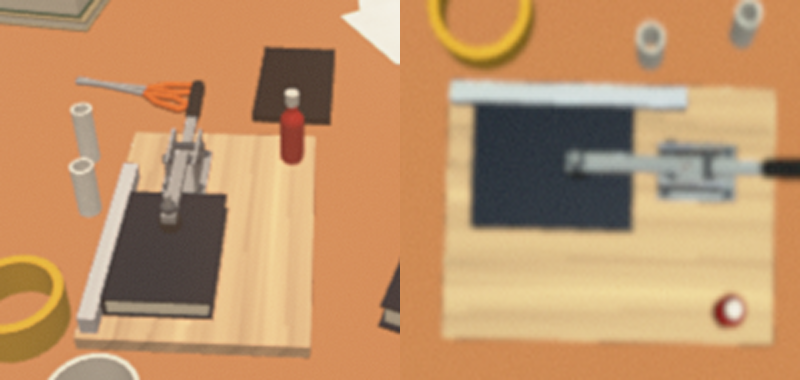

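The lever lies level to -y, with its grip at about (785,168) in the top half. The arm is level and the foot is on the book at (575,160). The book is flush with the fence, the bystanders are in place and the arm is clear, so I'm handing in.

```bash
python3 -c "from plant import r; print(r.finish_job())"
```

```text
the job is handed in; nothing more can be done
None
```

I pushed the book flush against the fence and snapped the clamp lever into lock. The job is handed in; it reported no verdict. It took about 14 s of robot time.

**Book:** I pushed it with the open fingers. It stopped where the fence should stop it, and the push force rose to about 11 N with no further motion. The pictures then showed it flush and parallel to the fence.

**Lever:** I pushed it along its arc with the shut fingers, feeling about 6 N partway. The force fell to zero near the dead point. Bringing the fingers down further met no resistance, which fits the lever having snapped to its stop.

**Last pictures:** These showed the lever and hold-down arm level, the foot on the book, the book still flush, nearby bystanders not visibly moved and the gripper clear of everything.

**Not measured:** I had no reading of the foot's force on the book or the exact lever angle; both are judged from the pictures and the force drop. I checked that the bystanders stayed put by eye only, and the mug was only partly in the last picture. No check failed. The measured jig, pin and fence positions agreed within a few mm.

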